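# Find the loose capped bolt on the dough sheeter and hold its cap open

### The job

Turn the selector knob on the dough sheeter's drive unit to its orange mark; then press down on the fins of the red bolt caps one by one to find the one bolt that is loose and push it down as far as it goes. Then swing that cap open by its fin, by at least half a right angle, and finish while still holding it open so that the bolt can be reached; leave the other two caps shut and the things around the unit where they stand.

Things in the scene. Friction and masses are not known exactly. Their poses are not given: they have to be found in the camera images.
- knob (a point): selector knob at the left of the unit: top centre of its black grip bar, on its vertical axis, 96 mm above the counter. Bar 46 mm long, 11 mm thick, 22 mm tall, on a 50 mm wide, 8 mm tall foot; a white line on top marks the pointing end. Frame fixed to the unit (x away from the robot, y left); it does not turn with the knob
- selector (a joint): knob angle, rad, growing clockwise seen from above; at 0 the white line points along x of knob. Click stops at four coloured dots: white -1.05, blue -0.35, orange +0.35, green +1.05; turning takes up to about 0.1 N m, and the knob snaps into the nearest stop and stays. Starts at white or blue
- cap_left (a point): top centre of the upright grip fin of the left red bolt cap (cap shut, bolt not sunk; the point is fixed to the unit), 117 mm above the counter. x away from the robot along the unit, y left, z up. All three caps are alike: fin 26 mm along x, 10 mm along y (pinch along y), 24 mm tall on a round crown 47 mm wide and 14 mm deep
- cap_middle (a point): top centre of the upright grip fin of the middle red bolt cap (cap shut, bolt not sunk; the point is fixed to the unit), 117 mm above the counter. x away from the robot along the unit, y left, z up. All caps: the hinge is a line along y, 33 mm farther in +x and 38.5 mm lower than this point; the near edge lifts, so the fin swings up and away from the robot
- cap_right (a point): top centre of the upright grip fin of the right red bolt cap (cap shut, bolt not sunk; the point is fixed to the unit), 117 mm above the counter. x away from the robot along the unit, y left, z up. In line with cap_left along y, 200 mm apart. All caps: a light spring (about 1 N at the fin) shuts the cap when let go
- loose_bolt (a joint): how far the loose bolt has sunk, m: 0 at the start, 0.007 fully down. Pressed on the fin it gives at about 3 N, sinks 7 mm with its cap and hinge and stays down; a tight bolt does not give. Whether it is the left, middle or right one differs every time, and this value does not tell
- loose_cap (a joint): opening of the loose bolt's cap, rad: 0 shut, 1.57 upright on edge, stop at 1.6; it does not tell which place it is at
- tight1_cap (a joint): opening of one tight bolt's cap, rad, 0 shut
- tight2_cap (a joint): opening of the other tight bolt's cap, rad, 0 shut
- unit: the dough sheeter's drive unit: low white box with a steel plate on top, 250 mm (x) by 450 mm (y), top plate 66 mm above the counter; fixed; origin under its centre, x axis away from the robot, y to the left
- spice_a: bystander: spice jar with a dark cap, 45 mm wide, 105 mm tall; origin at the centre of its underside
- spice_b: bystander: second spice jar with a dark cap, 44 mm wide, 105 mm tall; origin at the centre of its underside
- flour_jar: bystander: clear jar with a yellow lid, 65 mm wide, 120 mm tall; origin at the centre of its underside
- pepper_mill: bystander: wooden pepper mill, 58 mm wide, 170 mm tall; origin at the centre of its underside
- mug: bystander: pale mug with a handle, 84 mm wide, 90 mm tall; origin at the centre of its underside
- steel_cup: bystander: small steel cup, 71 mm wide, 42 mm tall; origin at the centre of its underside

How it is judged:
By the outcome, as a careful person would: the job done as asked, in the order asked, and still so for the second after the job is handed in, while the arm keeps its last pose, push and grip.
It also fails if it takes over 64 s, if anything falls off the work surface, if the arm or the gripper's body presses on something with over 40 N, if the wrist force passes 120 N, or if a joint passes its speed limit or range.

### The arm

A 6-joint arm with a two-finger parallel gripper is mounted at the origin on a cart in front of the work surface, level with it; the furniture and walls round the work are solid. World frame = base frame: x ahead of the robot, y to its left, z up, the work surface at z = 0. Lengths are in m, angles in rad, forces in N, time in s.
With the tool pointing down it reaches from about 0.3 to 0.875 m from the base axis. Payload 6.4 kg.
Tool frame: the origin (TCP) lies midway between the tips of the shut fingers; the grasp point (between the pads) lies 19 mm behind it; z points along the fingers, y is the direction in which the jaws open and shut (so a half turn about z gives the same grasp; the last joint's range is limited). The gripper opens to 85 mm and grips with 20 to 120 N. Pads are 22 mm wide; open, the fingers measure 114 mm over their backs; the gripper's body (76 mm by 85 mm) begins 54 mm behind the grasp point. The pads swing forward as they close: fully open they stand 13 mm farther back than shut.
Start: joints at [-1.353, 0.181, 1.607, -0, 1.354, -0.206], TCP at [0.236, -0.524, 0.231] pointing down, gripper open.
Joint ranges: [-2.99, 2.99], [-0.89, 2.07], [0.3, 2.58], [-1.14, 4.28], [0, 2.63], [-3.12, 3.12]. Speed limits (rad/s): [2.57, 2.57, 3.01, 3.14, 3.14, 3.14].

### API

Orientations are given as a unit quaternion [w, x, y, z].
In Python, from bench import get_obs, camera, hand_in gives the robot as it stands.
- The arm moves only by the tool drive_tool, never from a script. Its argument "deltas" is a list of rows, each a list of 2 entries, a list of its own where there are three numbers: the shift along the world's x, y, z in m, then the turn about the world's z in rad. A call has 1 to 10 rows; each row shifts and turns the pose as measured when the row begins; what a row does not reach is not made up. A row lasts 1/10 s, in which the tool goes at most 50 mm and 8.59 degrees, less where a joint would pass 70% of its speed; a pose out of reach is approached as far as the arm can. A call is refused whole if a number of a shift passes 0.05 or a number of a turn 0.15, either way. A call with a gripper value outside its range is refused whole. "gripper" is the opening, from 0 (shut) to 1 (fully open), set as the call begins (left out, the last holds). The fingers move at their own pace and stop on an object; the grip force is fixed at half the most. Time passes only in rows, so rows that do not move let the fingers close. It gives the time, the measured TCP pose, the force and the opening at its end, in the units of the state.
- get_obs(): the state, without advancing time (a new reading comes with each control period).
- camera(name): name is "side" or "top" or "wrist"; returns a dict with "frame" (384x512x3 uint8, red, green, blue), "fx", "fy", "cx", "cy" (pixels), "k1" (the pictures are not rectified: a ray, as slopes to the right and down, at radius r is drawn at 1 + k1 r^2 times it, then the intrinsics apply), "eye" and "attitude" of the camera in the world. Camera axes: x right, y down, z forward; pixel columns grow to the right and rows downward; lengths in m; the calibration is good to about 2 mm. A picture is of the moment at which its call begins. There is no depth.
- hand_in(): hands the job in, once; it reports no verdict.
The state is a dict: "time_s": time; "q": joint angles; "dq": joint speeds; "joint_efforts": joint torques, N m; "eef_pos": TCP position; "eef_rot": TCP orientation; "wrist_force": force on the tool from outside, world axes, zero at the start; "torque": the same for the moment, N m; "opening": opening from 0.0 (shut) to 1.0 (fully open).
Only numpy, scipy, OpenCV 4.12 (cv2) and the standard library are available. Lean on these libraries where they do the work, as an engineer would, in place of code of your own. Each camera call takes 0.05 s, during which the arm holds its last target.

## Working session

There is one attempt and no reset: what is moved stays moved. The work goes in short steps, Python scripts to look and compute and a tool call to move; the robot and the scene stay as the last step left them, time stands still between calls to the robot, and variables do not carry over. Pictures are saved under pics/ and viewed, and the job is handed in when it is done.

Besides the shell and the picture viewer there is one more tool, called after "Request:" by a JSON object that holds its "op" and its "data", one argument or row to a line. drive_tool: Moves the arm, as the interface text tells. Its arguments: {"type":"object","properties":{"deltas":{"type":"array","items":{"type":"array"}},"gripper":{"type":"number"}},"required":["deltas"]}

```bash
mkdir -p pics; ls
cat > h.py <<'E'
import numpy as np, cv2
from bench import get_obs, camera, hand_in
from scipy.spatial.transform import Rotation as R
def att(c):
    a=np.array(c["attitude"],float)
    if a.shape==(3,3): return a
    return R.from_quat([a[1],a[2],a[3],a[0]]).as_matrix()
def ray(c,u,v):
    K=np.array([[c["fx"],0,c["cx"]],[0,c["fy"],c["cy"]],[0,0,1]])
    p=cv2.undistortPoints(np.array([[[u,v]]],float),K,np.array([c["k1"],0,0,0,0.]))[0,0]
    d=att(c)@np.array([p[0],p[1],1]); return np.array(c["eye"]),d
def onz(c,u,v,z):
    e,d=ray(c,u,v); return e+d*(z-e[2])/d[2]
def snap(n,f):
    c=camera(n); cv2.imwrite(f"pics/{f}.png",c["frame"][:,:,::-1]); 
    import pickle; pickle.dump(c,open(f"pics/{f}.pkl","wb")); return c
E
python3 - <<'E'
from h import *
for n in ("top","side"):
    c=snap(n,n+"0"); print(n,{k:v for k,v in c.items() if k!="frame"})
print(get_obs())
E
```

```text
pics
top {'fx': 406.74429545881964, 'fy': 406.74429545881964, 'cx': 257.4409688902465, 'cy': 192.34615739723915, 'k1': -0.008674489913779723, 'eye': array([0.34201958, 0.00553513, 1.44977074]), 'attitude': array([-0.06677173,  0.71217901, -0.69503611,  0.0725769 ])}
side {'fx': 494.6180768100412, 'fy': 494.6180768100412, 'cx': 258.8662491086916, 'cy': 194.5190275691887, 'k1': -0.10924745472867767, 'eye': array([ 0.09688593, -1.44019998,  1.37203211]), 'attitude': array([-0.41852968,  0.89153831, -0.1574003 ,  0.07223221])}
{'time_s': 0.1, 'q': array([-1.35328608e+00,  1.81485395e-01,  1.60790730e+00,  2.22962042e-06,
        1.35380859e+00, -2.06290059e-01]), 'dq': array([-0.00023083,  0.00010181, -0.00197802, -0.00104658, -0.00091116,
        0.0001458 ]), 'joint_efforts': array([ 6.83180115e-04, -4.45877087e+01, -3.52237308e+01, -1.08269346e-04,
        4.08401334e-03, -2.47069403e-05]), 'eef_pos': array([ 0.23636741, -0.52362273,  0.2304641 ]), 'eef_rot': array([-8.04310054e-04,  9.77632778e-01,  2.10317629e-01, -3.42381172e-06]), 'wrist_force': array([ 0.19058245, -0.07989965,  0.55118729]), 'torque': array([0.02088819, 0.02131839, 0.03228006]), 'opening': 0.9955925670275699}
```

View pics/top0.png

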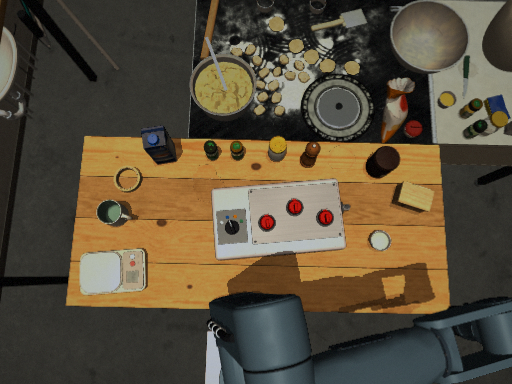

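View pics/side0.png

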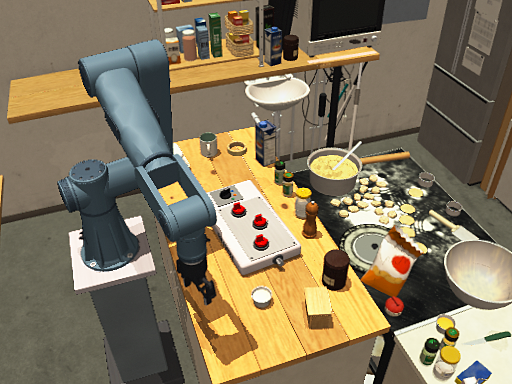

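The top view shows the unit at about u 213–345, v 180–258, with the knob near (232,227) and caps near (267,223), (295,207) and (325,217). I'll zoom in next.

Run:
```python
import cv2
a=cv2.imread('pics/top0.png')[175:265,205:355]; cv2.imwrite('pics/topz.png',cv2.resize(a,None,fx=5,fy=5,interpolation=cv2.INTER_CUBIC))
a=cv2.imread('pics/side0.png')[175:275,200:310]; cv2.imwrite('pics/sidez.png',cv2.resize(a,None,fx=5,fy=5,interpolation=cv2.INTER_CUBIC))
```

```text
(no output)
```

View pics/topz.png

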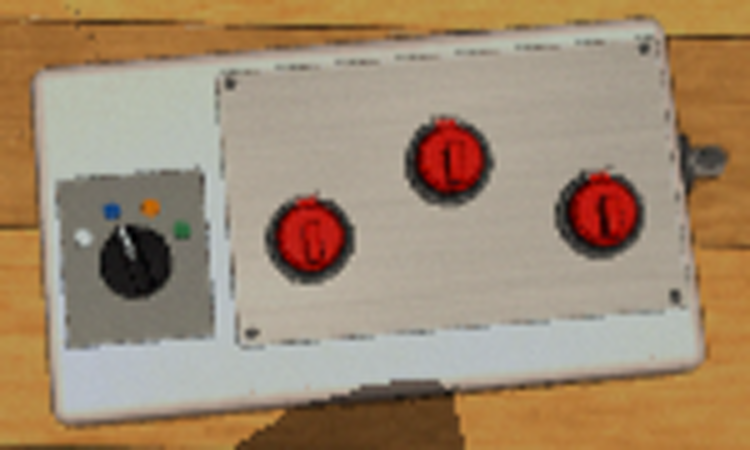

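View pics/sidez.png

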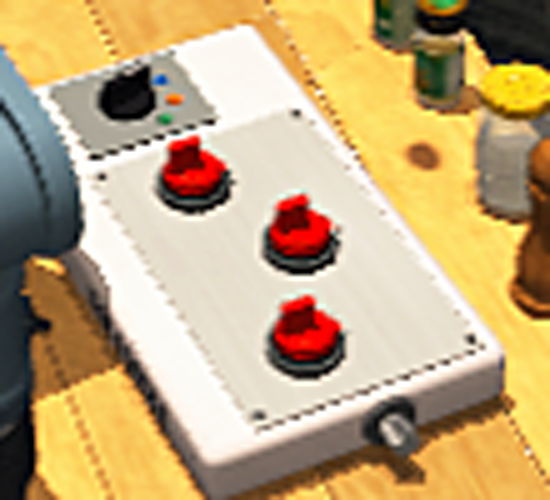

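```bash
cat > m.py <<'E'
from h import *
import pickle,sys
c=pickle.load(open('pics/top0.pkl','rb')); s=pickle.load(open('pics/side0.pkl','rb'))
def blobs(c,box):
    f=c["frame"]; hsv=cv2.cvtColor(f,cv2.COLOR_RGB2HSV)
    m=((hsv[...,1]>170)&((hsv[...,0]<7)|(hsv[...,0]>172))&(hsv[...,2]>70)).astype(np.uint8)
    M=np.zeros_like(m); u0,v0,u1,v1=box; M[v0:v1,u0:u1]=m[v0:v1,u0:u1]
    n,l,st,ce=cv2.connectedComponentsWithStats(M)
    return [(st[i],ce[i]) for i in range(1,n) if st[i,4]>30]
for st,ce in blobs(c,(205,175,355,265)): print('top',st,ce.round(1),onz(c,*ce,0.095).round(4))
for st,ce in blobs(s,(200,175,310,275)): print('side',st,ce.round(1),onz(s,*ce,0.095).round(4))
pt=lambda x,y:(205+(x+.5)/5-.5,175+(y+.5)/5-.5)
for nm,p,z in [('platecornNL',(252,333),.066),('NR',(675,297),.066),('FR',(644,48),.066),('FL',(231,84),.066),('knob',(135,260),.085),('knobfoot',(135,262),.074),('white',(84,238),.066),('blue',(112,212),.066),('orange',(150,208),.066),('green',(182,230),.066),('linetip',(122,228),.096),('boxNL',(62,420),.066),('boxFL',(38,72),.066),('boxFR',(658,22),.066),('boxNR',(703,366),.066)]:
    print(nm,onz(c,*pt(*p),z).round(4))
E
python3 m.py
```

```text
top [289 199  13  14 135] [294.7 206. ] [ 0.5694 -0.1295  0.095 ]
top [319 210  14  14 136] [325.3 216.6] [ 0.5356 -0.2327  0.095 ]
top [260 215  14  14 141] [266.6 221.8] [ 0.5133 -0.0356  0.095 ]
side [233 202  12  12  98] [237.9 208.2] [ 0.512  -0.0449  0.095 ]
side [254 214  12  12 104] [259.3 220.3] [ 0.5665 -0.1396  0.095 ]
side [255 234  13  13 115] [260.5 240.7] [ 0.5336 -0.2435  0.095 ]
platecornNL [0.4499 0.0017 0.066 ]
NR [ 0.4813 -0.286   0.066 ]
FR [ 0.6546 -0.2671  0.066 ]
FL [0.6217 0.0205 0.066 ]
knob [0.4954 0.0816 0.085 ]
knobfoot [0.4953 0.0822 0.074 ]
white [0.5118 0.1181 0.066 ]
blue [0.5301 0.0996 0.066 ]
orange [0.5335 0.0737 0.066 ]
green [0.5189 0.0513 0.066 ]
linetip [0.5154 0.0905 0.096 ]
boxNL [0.3886 0.1278 0.066 ]
boxFL [0.6267 0.1547 0.066 ]
boxFR [ 0.6735 -0.2772  0.066 ]
boxNR [ 0.435  -0.3043  0.066 ]
```

The unit's yaw comes out at about 0.112 rad from three independent edges. The left and right caps measure 198 mm apart against 200 given. The knob is at blue. I'll move over the unit.

Request:
{"op": "drive_tool", "data": {
  "deltas": [
    [[0.02,0.045,0],0],
    [[0.02,0.045,0],0],
    [[0.02,0.045,0],0],
    [[0.02,0.045,0],0],
    [[0.02,0.045,0],0],
    [[0.02,0.045,0],0],
    [[0.02,0.045,0],0],
    [[0.0,0.0,0],0],
    [[0,0,0],0]
  ]
}}

```text
time_s: 1.0
eef_pos: [0.3749, -0.1988, 0.2261]
eef_rot: [-0.004, 0.978, 0.209, -0.0]
wrist_force: [0.4, -1.2, -0.9]
opening: 0.999
```

Run:
```python
from h import *
c=snap("wrist","w1"); print({k:v for k,v in c.items() if k!="frame"}); o=get_obs(); print(o["eef_pos"],o["eef_rot"],o["time_s"])
```

```text
{'fx': 284.3708207856216, 'fy': 284.3708207856216, 'cx': 256.58982362362366, 'cy': 192.9718701969277, 'k1': -0.06096743238818217, 'eye': array([ 0.45318704, -0.16500997,  0.36894903]), 'attitude': array([ 0.13762552,  0.82818924, -0.53522656, -0.0932434 ])}
[ 0.37467315 -0.19897997  0.22602647] [-4.02996312e-03  9.77941920e-01  2.08837916e-01 -2.92835299e-04] 1.05
```

View pics/w1.png

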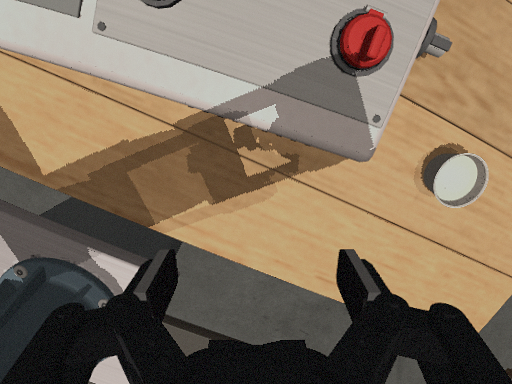

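The wrist view shows the right cap at about (366,40) and the jaws at the bottom. The fingers are clear. I'll continue to above the knob.

Request:
{"op": "drive_tool", "data": {
  "deltas": [
    [[0.02,0.045,0],0],
    [[0.02,0.045,0],0],
    [[0.02,0.045,0],0],
    [[0.02,0.045,0],0],
    [[0.02,0.045,0],0],
    [[0.02,0.045,0],0.02],
    [[0.0,0.01,0],0.02],
    [[0,0,0],0],
    [[0,0,0],0]
  ],
  "gripper": 0.6
}}

```text
time_s: 1.95
eef_pos: [0.4989, 0.0737, 0.225]
eef_rot: [-0.002, 0.977, 0.214, -0.001]
wrist_force: [-0.9, -0.5, 0.1]
opening: 0.598
```

Run:
```python
from h import *
c=snap("wrist","w2"); o=get_obs(); print(o["eef_pos"],o["eef_rot"],o["time_s"])
```

```text
[0.49883169 0.07332625 0.22498236] [-0.00176044  0.97687756  0.21378905 -0.00116836] 2.0
```

View pics/w2.png

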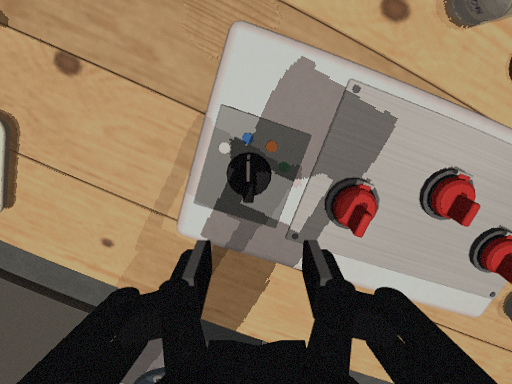

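The knob sits at about (249,178), aimed at the blue dot (248,138). The caps are near (355,207), (454,198) and (500,257).

Run:
```python
import cv2
a=cv2.imread('pics/w2.png')[95:275,190:340]; cv2.imwrite('pics/w2a.png',cv2.resize(a,None,fx=3.3,fy=3.3,interpolation=cv2.INTER_CUBIC))
a=cv2.imread('pics/w2.png')[150:300,310:512]; cv2.imwrite('pics/w2b.png',cv2.resize(a,None,fx=3.9,fy=3.9,interpolation=cv2.INTER_CUBIC))
```

```text
(no output)
```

View pics/w2a.png

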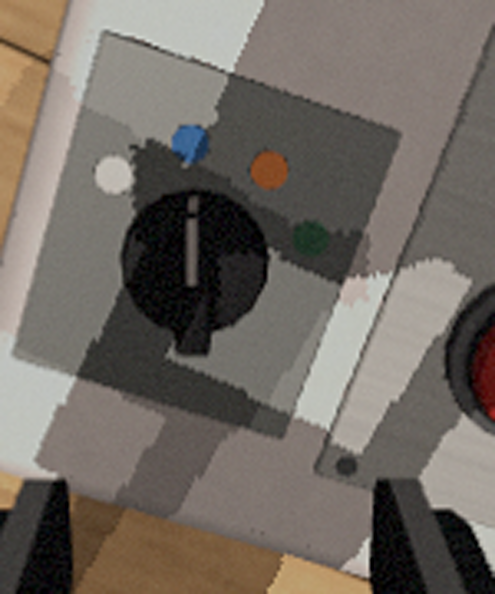

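View pics/w2b.png

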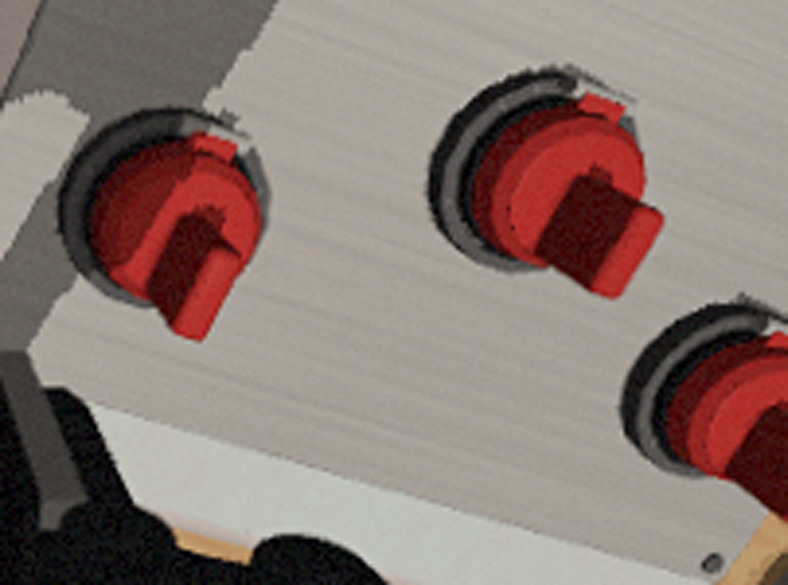

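Run:
```python
from h import *
import pickle
c=pickle.load(open('pics/w2.pkl','rb'))
pa=lambda x,y:(190+(x+.5)/3.3-.5,95+(y+.5)/3.3-.5)
pb=lambda x,y:(310+(x+.5)/3.9-.5,150+(y+.5)/3.9-.5)
for nm,p,z in [('footcentre',pa(195,262),.074),('linefar',pa(193,196),.096),('linenear',pa(191,286),.096),('barnear',pa(193,353),.096),
 ('finL',pb(212,290),.117),('finM',pb(632,252),.117),('white',pa(113,173),.066),('blue',pa(190,143),.066),('orange',pa(270,170),.066),('green',pa(311,238),.066)]:
    print(nm,onz(c,*p,z).round(4))
```

```text
footcentre [0.4993 0.0834 0.074 ]
linefar [0.5232 0.0941 0.096 ]
linenear [0.4978 0.0833 0.096 ]
barnear [0.4782 0.0739 0.096 ]
finL [ 0.512  -0.0359  0.117 ]
finM [ 0.5665 -0.1305  0.117 ]
white [0.5133 0.119  0.066 ]
blue [0.5325 0.1004 0.066 ]
orange [0.5354 0.0734 0.066 ]
green [0.5207 0.0514 0.066 ]
```

Knob centre is about (0.499, 0.083). The bearings of the four dots confirm yaw ≈ 0.11, and the tool is already within 0.03 rad of the bar. I'll descend and grip.

Request:
{"op": "drive_tool", "data": {
  "deltas": [
    [[0,0.01,-0.03],0.02],
    [[0,0,-0.03],0],
    [[0,0,-0.03],0],
    [[0,0,-0.02],0],
    [[0,0,0],0]
  ]
}}

```text
time_s: 2.5
eef_pos: [0.4994, 0.073, 0.1137]
eef_rot: [-0.0, 0.976, 0.216, 0.001]
wrist_force: [0.1, -1.3, -0.3]
opening: 0.603
```

Request:
{"op": "drive_tool", "data": {
  "deltas": [
    [[0,0.006,0],0.01],
    [[0,0.005,0],0],
    [[0,0.003,0],0],
    [[0,0,0],0]
  ]
}}

```text
time_s: 2.9
eef_pos: [0.5017, 0.085, 0.1176]
eef_rot: [0.001, 0.976, 0.219, 0.003]
wrist_force: [-0.7, 0.0, 0.7]
opening: 0.602
```

Request:
{"op": "drive_tool", "data": {
  "deltas": [
    [[-0.001,-0.001,-0.015],0],
    [[-0.001,0,-0.012],0],
    [[0,0,-0.006],0],
    [[0,0,-0.002],0],
    [[0,0,0],0]
  ]
}}

```text
time_s: 3.4
eef_pos: [0.502, 0.0847, 0.0842]
eef_rot: [0.002, 0.976, 0.22, 0.006]
wrist_force: [0.4, 0.1, 0.3]
opening: 0.6
```

Request:
{"op": "drive_tool", "data": {
  "deltas": [
    [[-0.003,-0.001,0],0],
    [[0,0,0],0],
    [[0,0,0],0],
    [[0,0,0],0],
    [[0,0,0],0],
    [[0,0,0],0]
  ],
  "gripper": 0.0
}}

```text
time_s: 4.0
eef_pos: [0.4991, 0.084, 0.0852]
eef_rot: [0.002, 0.975, 0.22, 0.007]
wrist_force: [-0.1, 0.1, 0.3]
opening: 0.102
```

The grip is on the bar. Now I turn clockwise (negative about z).

Request:
{"op": "drive_tool", "data": {
  "deltas": [
    [[0,0,0],-0.1],
    [[0,0,0],-0.1],
    [[0,0,0],-0.1],
    [[0,0,0],-0.1],
    [[0,0,0],-0.1],
    [[0,0,0],-0.1],
    [[0,0,0],0],
    [[0,0,0],0]
  ]
}}

```text
time_s: 4.8
eef_pos: [0.4992, 0.0826, 0.0852]
eef_rot: [0.005, 0.996, -0.089, 0.005]
wrist_force: [-0.7, 1.3, 0.8]
opening: 0.104
```

Request:
{"op": "drive_tool", "data": {
  "deltas": [
    [[0,0,0],-0.06],
    [[0,0,0],0],
    [[0,0,0],0]
  ]
}}

```text
time_s: 5.1
eef_pos: [0.4992, 0.0825, 0.0852]
eef_rot: [0.005, 0.993, -0.116, 0.005]
wrist_force: [-0.1, -0.3, -0.6]
opening: 0.111
```

Request:
{"op": "drive_tool", "data": {
  "deltas": [
    [[0,0,0],0],
    [[0,0,0],0],
    [[0,0,0],0],
    [[0,0,0.02],0],
    [[0,0,0.04],0],
    [[0,0,0.04],0.0],
    [[0,0,0.03],0.0],
    [[0,0,0],0]
  ],
  "gripper": 0.5
}}

```text
time_s: 5.9
eef_pos: [0.4978, 0.0825, 0.2194]
eef_rot: [0.005, 0.994, -0.112, 0.004]
wrist_force: [0.8, -0.7, 0.7]
opening: 0.502
```

Run:
```python
from h import *
c=snap("wrist","w3"); o=get_obs(); print(o["eef_pos"],o["eef_rot"],o["time_s"])
a=c["frame"][60:260,150:400,::-1]; cv2.imwrite('pics/w3a.png',cv2.resize(a,None,fx=3,fy=3,interpolation=cv2.INTER_CUBIC))
```

```text
[0.49680487 0.08254199 0.21737177] [ 0.00499544  0.99363306 -0.11251312  0.00303157] 5.95
```

View pics/w3a.png

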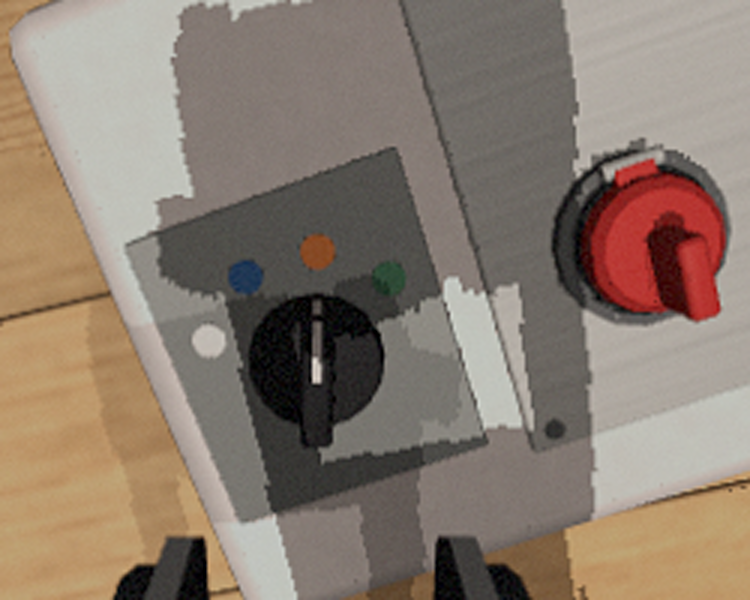

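The line points at the orange dot, so the knob is done. Next is the left cap at about (0.512, -0.036), pressing with the fingers shut and the tool yaw set to the unit's.

Request:
{"op": "drive_tool", "data": {
  "deltas": [
    [[0.003,-0.03,0],0.08],
    [[0.003,-0.03,0],0.08],
    [[0.003,-0.03,-0.02],0.08],
    [[0.003,-0.024,-0.02],0.08],
    [[0.003,-0.005,-0.02],0.02],
    [[0,0,0],0],
    [[0,0,0],0]
  ],
  "gripper": 0.0
}}

```text
time_s: 6.65
eef_pos: [0.5079, -0.0391, 0.1488]
eef_rot: [0.003, 0.998, 0.066, -0.0]
wrist_force: [-0.5, 0.1, 0.8]
opening: -0.002
```

Request:
{"op": "drive_tool", "data": {
  "deltas": [
    [[0.003,0.002,-0.008],-0.02],
    [[0.001,0.001,-0.008],0],
    [[0,0,-0.006],0],
    [[0,0,-0.004],0],
    [[0,0,0],0]
  ]
}}

```text
time_s: 7.15
eef_pos: [0.5128, -0.0335, 0.1222]
eef_rot: [0.003, 0.998, 0.056, 0.001]
wrist_force: [-0.1, -0.3, -0.4]
opening: -0.0
```

Run:
```python
from h import *
c=snap("wrist","w4"); o=get_obs(); print(o["eef_pos"],o["eef_rot"],o["time_s"])
a=c["frame"][120:384,130:450,::-1]; cv2.imwrite('pics/w4a.png',cv2.resize(a,None,fx=2.2,fy=2.2,interpolation=cv2.INTER_CUBIC))
```

```text
[ 0.51290729 -0.03358901  0.12248854] [2.83703611e-03 9.98428212e-01 5.59650527e-02 9.84288906e-04] 7.2
```

View pics/w4a.png

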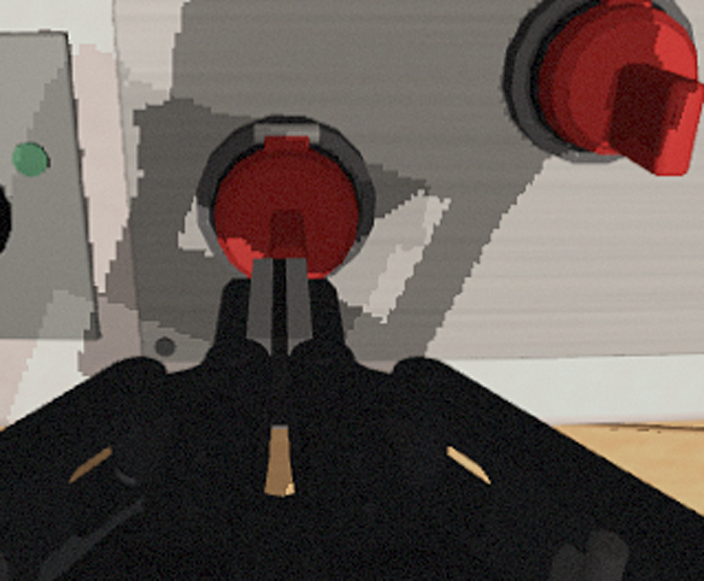

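The shut fingers sit over the left fin, about 2 mm too far left. I'll correct that and press.

Request:
{"op": "drive_tool", "data": {
  "deltas": [
    [[0,-0.002,-0.003],0],
    [[0,0,-0.003],0],
    [[0,0,-0.002],0]
  ]
}}

```text
time_s: 7.5
eef_pos: [0.5137, -0.0359, 0.1151]
eef_rot: [0.003, 0.998, 0.056, 0.002]
wrist_force: [-1.0, 1.5, 2.8]
opening: 0.001
```

Request:
{"op": "drive_tool", "data": {
  "deltas": [
    [[0,0,-0.002],0],
    [[0,0,-0.002],0],
    [[0,0,-0.002],0]
  ]
}}

```text
time_s: 7.8
eef_pos: [0.5136, -0.0359, 0.1093]
eef_rot: [0.003, 0.998, 0.056, 0.002]
wrist_force: [-6.4, -0.0, 16.7]
opening: 0.005
```

The left cap went down 7–8 mm and then met a firm stop, which fits the loose bolt. One more push will make sure it's fully down.

Request:
{"op": "drive_tool", "data": {
  "deltas": [
    [[0,0,-0.002],0],
    [[0,0,-0.001],0],
    [[0,0,0],0]
  ]
}}

```text
time_s: 8.1
eef_pos: [0.5139, -0.0361, 0.1102]
eef_rot: [0.003, 0.998, 0.056, 0.002]
wrist_force: [-0.5, 0.3, -0.9]
opening: -0.0
```

Request:
{"op": "drive_tool", "data": {
  "deltas": [
    [[0,0,-0.002],0],
    [[0,0,-0.003],0],
    [[0,0,-0.003],0]
  ]
}}

```text
time_s: 8.4
eef_pos: [0.5142, -0.0368, 0.1085]
eef_rot: [0.004, 0.998, 0.057, 0.001]
wrist_force: [-16.8, 4.3, 37.1]
opening: -0.0
```

It held at 37 N at z = 0.1085, so it's on the stop. I'll retreat and look.

Request:
{"op": "drive_tool", "data": {
  "deltas": [
    [[0,0,0.005],0],
    [[0,0,0.02],0],
    [[0,0,0.03],0],
    [[0,0,0.03],0],
    [[0,0,0],0],
    [[0,0,0],0]
  ],
  "gripper": 0.5
}}

```text
time_s: 9.0
eef_pos: [0.5142, -0.0374, 0.1956]
eef_rot: [0.005, 0.998, 0.057, 0.002]
wrist_force: [0.2, 0.5, -0.5]
opening: 0.503
```

Run:
```python
from h import *
c=snap("wrist","w5"); o=get_obs(); print(o["eef_pos"],o["eef_rot"],o["time_s"])
a=c["frame"][100:300,150:450,::-1]; cv2.imwrite('pics/w5a.png',cv2.resize(a,None,fx=2.6,fy=2.6,interpolation=cv2.INTER_CUBIC))
```

```text
[ 0.51445889 -0.0374653   0.19568751] [0.0051246  0.99836818 0.05684673 0.00177777] 9.05
```

View pics/w5a.png

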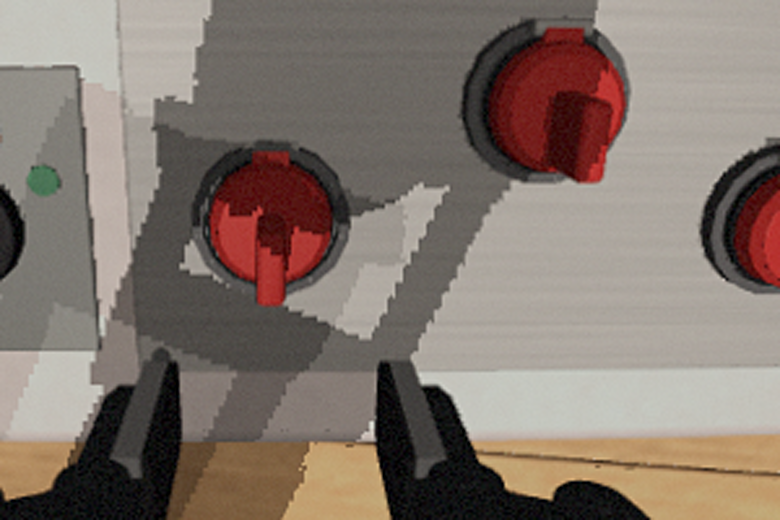

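The left cap now sits visibly lower in its ring than the other two. I'll lower the jaws round its fin at (0.512, -0.036), with the tips at z ≈ 0.094.

Request:
{"op": "drive_tool", "data": {
  "deltas": [
    [[-0.001,0.001,-0.025],0],
    [[-0.001,0.001,-0.025],0],
    [[0,0,-0.02],0],
    [[0,0,-0.01],0],
    [[0,0,-0.005],0],
    [[0,0,0],0]
  ],
  "gripper": 0.4
}}

```text
time_s: 9.65
eef_pos: [0.5095, -0.0348, 0.1024]
eef_rot: [0.004, 0.998, 0.057, -0.001]
wrist_force: [0.4, 0.1, -0.5]
opening: 0.401
```

Request:
{"op": "drive_tool", "data": {
  "deltas": [
    [[0.002,-0.001,-0.005],0],
    [[0.001,0,-0.003],0],
    [[0,0,0],0]
  ]
}}

```text
time_s: 9.95
eef_pos: [0.5141, -0.0363, 0.0954]
eef_rot: [0.005, 0.998, 0.057, 0.0]
wrist_force: [0.3, 0.5, 0.0]
opening: 0.398
```

Run:
```python
from h import *
c=snap("wrist","w6"); o=get_obs(); print(o["eef_pos"],o["eef_rot"],o["time_s"])
a=c["frame"][120:384,130:450,::-1]; cv2.imwrite('pics/w6a.png',cv2.resize(a,None,fx=2.2,fy=2.2,interpolation=cv2.INTER_CUBIC))
```

```text
[ 0.51425703 -0.03635087  0.09562584] [4.67337310e-03 9.98380451e-01 5.66970321e-02 2.84378787e-04] 10.0
```

View pics/w6a.png

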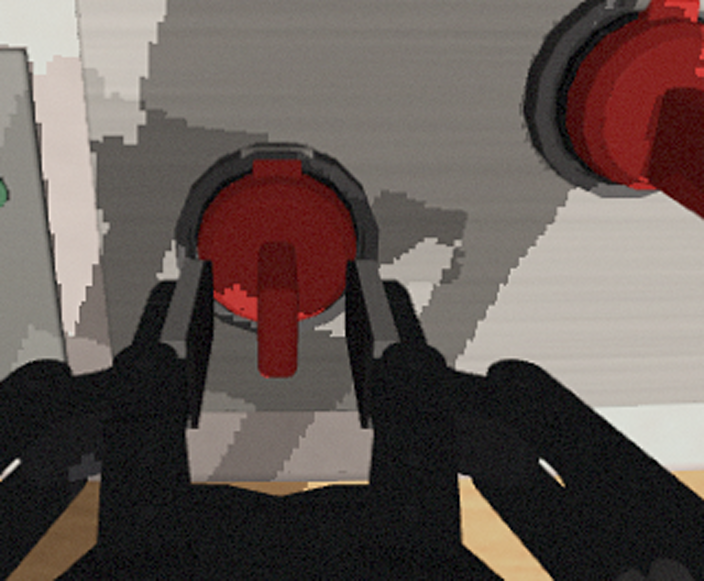

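The fin is centred between the pads, at about (278,310) in the crop. I'll close on it.

Request:
{"op": "drive_tool", "data": {
  "deltas": [
    [[0,0,0],0],
    [[0,0,0],0],
    [[0,0,0],0],
    [[0,0,0],0],
    [[0,0,0],0]
  ],
  "gripper": 0.0
}}

```text
time_s: 10.5
eef_pos: [0.5147, -0.0358, 0.0966]
eef_rot: [0.004, 0.998, 0.057, 0.001]
wrist_force: [0.3, 0.3, -1.7]
opening: 0.094
```

Request:
{"op": "drive_tool", "data": {
  "deltas": [
    [[0.004,0,0.004],0],
    [[0.004,0.001,0.004],0],
    [[0.004,0,0.003],0],
    [[0.004,0.001,0.002],0],
    [[0,0,0],0]
  ]
}}

```text
time_s: 11.0
eef_pos: [0.5154, -0.0358, 0.1025]
eef_rot: [0.005, 0.998, 0.058, -0.018]
wrist_force: [2.3, 0.4, -0.8]
opening: 0.096
```

Run:
```python
from h import *
c=snap("wrist","w7"); o=get_obs(); print(o["eef_pos"],o["eef_rot"],o["time_s"],o["wrist_force"],o["torque"])
a=c["frame"][120:384,130:450,::-1]; cv2.imwrite('pics/w7a.png',cv2.resize(a,None,fx=2.2,fy=2.2,interpolation=cv2.INTER_CUBIC))
```

```text
[ 0.51584647 -0.03567056  0.10268962] [ 0.00444614  0.99817371  0.0575792  -0.01772309] 11.05 [-3.59602272 -1.46792464 -0.62069497] [-0.30111186  0.61629853 -0.0178578 ]
```

View pics/w7a.png

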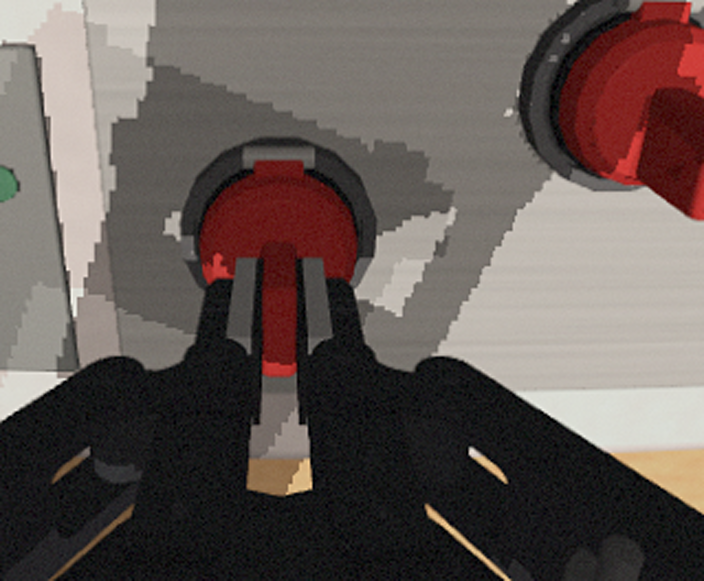

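The cap is gripped and just starting to tilt, while the compliant arm lags behind. I'll use bigger steps along the arc.

Request:
{"op": "drive_tool", "data": {
  "deltas": [
    [[0.008,0.001,0.008],0],
    [[0.008,0.001,0.008],0],
    [[0.008,0.001,0.006],0],
    [[0.008,0.001,0.005],0]
  ]
}}

```text
time_s: 11.45
eef_pos: [0.5368, -0.0324, 0.1183]
eef_rot: [0.004, 0.998, 0.058, -0.032]
wrist_force: [-4.4, -7.0, -22.2]
opening: 0.087
```

Run:
```python
from h import *
c=snap("wrist","w8"); o=get_obs(); print(o["eef_pos"],o["eef_rot"],o["time_s"],o["wrist_force"],o["torque"])
a=c["frame"][120:384,130:450,::-1]; cv2.imwrite('pics/w8a.png',cv2.resize(a,None,fx=2.2,fy=2.2,interpolation=cv2.INTER_CUBIC))
```

```text
[ 0.53764952 -0.03254139  0.11854659] [ 0.00362609  0.99782803  0.05756167 -0.0318235 ] 11.5 [ -2.74591407  -6.75932052 -21.67740796] [-1.11683887  0.54182467  0.13220981]
```

View pics/w8a.png

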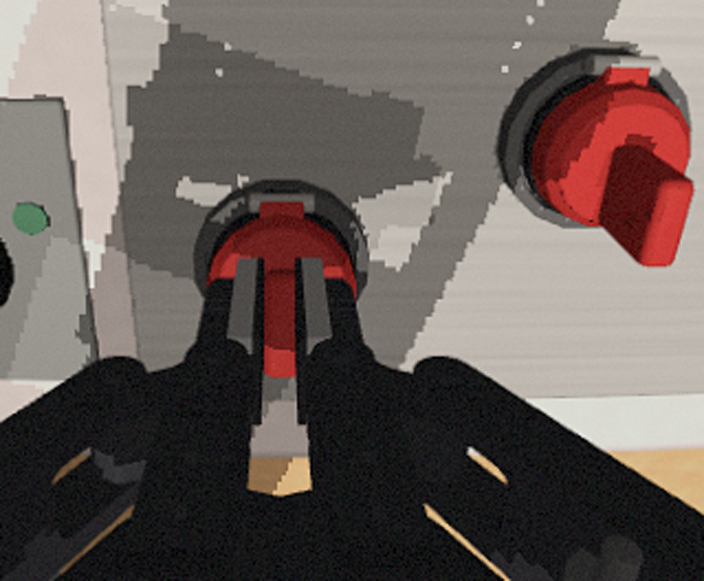

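The cap is partly open, and the 22 N upward pull says I'm too high. I'll go mostly in +x and slightly down.

Request:
{"op": "drive_tool", "data": {
  "deltas": [
    [[0.006,0.001,-0.003],0],
    [[0.008,0.001,-0.002],0],
    [[0.008,0.001,-0.001],0]
  ]
}}

```text
time_s: 11.8
eef_pos: [0.5557, -0.0309, 0.1112]
eef_rot: [0.004, 0.998, 0.057, -0.039]
wrist_force: [-5.5, -2.2, -2.9]
opening: 0.088
```

Run:
```python
from h import *
c=snap("wrist","w9"); s=snap("side","s9"); o=get_obs(); print(o["eef_pos"],o["time_s"],o["wrist_force"],o["torque"])
a=c["frame"][120:384,130:450,::-1]; cv2.imwrite('pics/w9a.png',cv2.resize(a,None,fx=2.2,fy=2.2,interpolation=cv2.INTER_CUBIC))
a=s["frame"][140:280,170:320,::-1]; cv2.imwrite('pics/s9a.png',cv2.resize(a,None,fx=4,fy=4,interpolation=cv2.INTER_CUBIC))
```

```text
[ 0.55638798 -0.03079786  0.11118224] 11.9 [-4.53878225 -2.9589774  -2.55718946] [-0.40657226  0.76700886  0.22968632]
```

View pics/w9a.png

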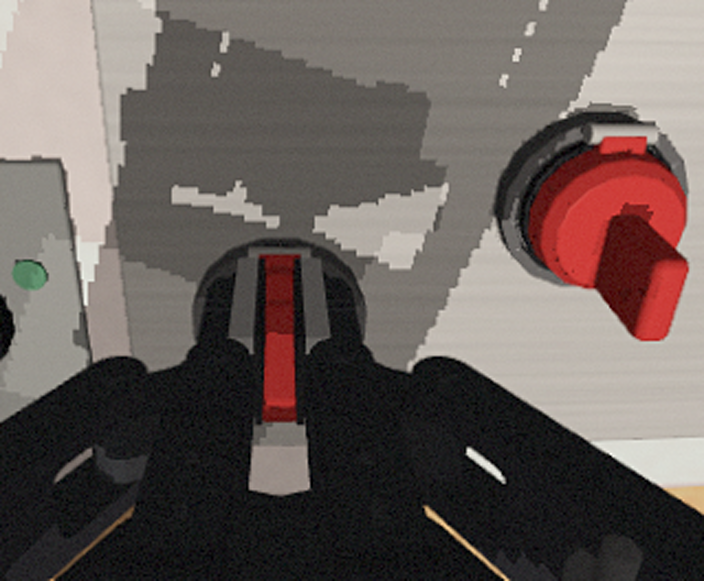

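View pics/s9a.png

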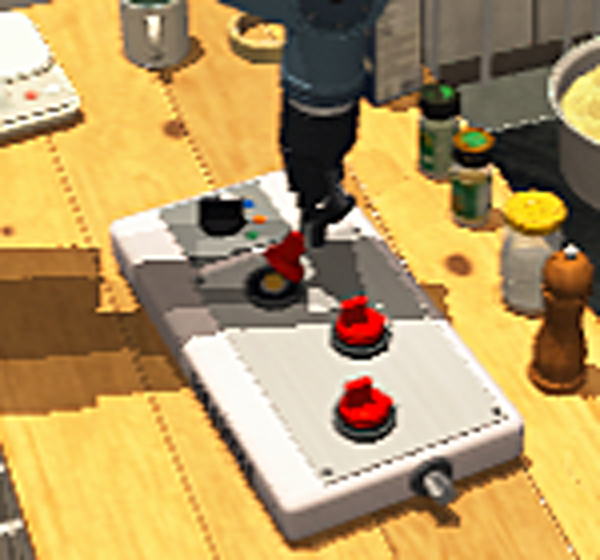

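The side view shows the left cap swung well open with the bolt exposed, and the other two caps shut. I'll add a little margin and let it settle.

Request:
{"op": "drive_tool", "data": {
  "deltas": [
    [[0.005,0.001,-0.001],0],
    [[0.004,0,-0.001],0],
    [[0,0,0],0],
    [[0,0,0],0],
    [[0,0,0],0]
  ]
}}

```text
time_s: 12.4
eef_pos: [0.5632, -0.0301, 0.1092]
eef_rot: [0.004, 0.997, 0.059, -0.041]
wrist_force: [-3.4, -1.6, -3.8]
opening: 0.074
```

Run:
```python
from h import *
s=snap("side","s10"); t=snap("top","t10"); o=get_obs(); print(o["eef_pos"],o["time_s"],o["wrist_force"],o["opening"],abs(o["dq"]).max())
a=s["frame"][170:250,190:300,::-1]; a=cv2.resize(a,None,fx=7,fy=7,interpolation=cv2.INTER_CUBIC); cv2.imwrite('pics/s10a.png',a)
a=t["frame"][100:320,60:460,::-1]; cv2.imwrite('pics/t10a.png',cv2.resize(a,None,fx=2,fy=2))
```

```text
[ 0.56315974 -0.03008108  0.10919701] 12.5 [-4.1608562  -2.53437193 -4.38598879] 0.07397705255819301 0.003071048764660994
```

View pics/s10a.png

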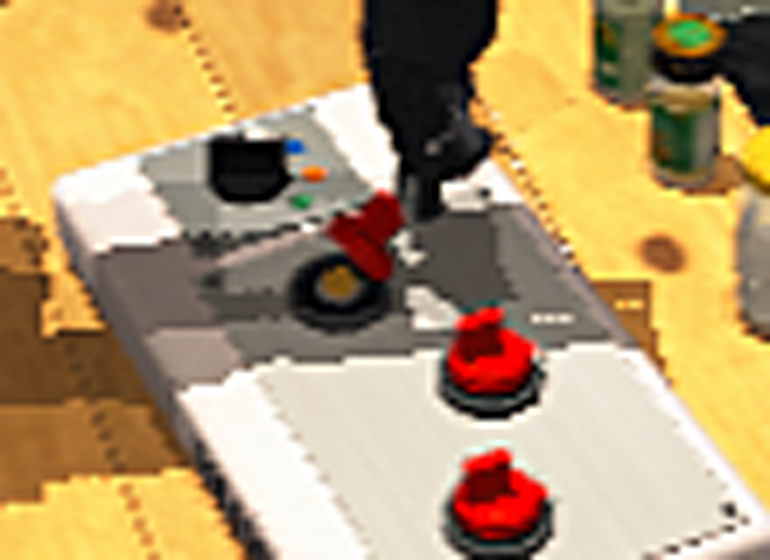

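View pics/t10a.png

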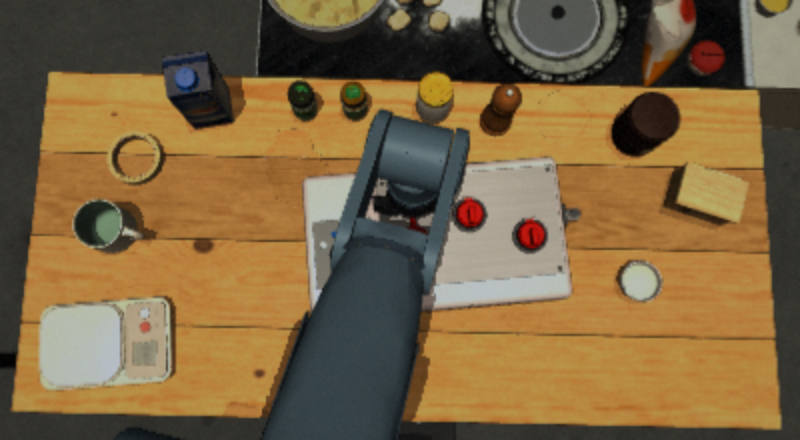

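The cap is open well past 45° and the bystanders are in place. The opening reading has dropped slightly (0.088 → 0.074), so I'll check the hold before handing in.

Request:
{"op": "drive_tool", "data": {
  "deltas": [
    [[0,0,0],0],
    [[0,0,0],0],
    [[0,0,0],0],
    [[0,0,0],0],
    [[0,0,0],0],
    [[0,0,0],0],
    [[0,0,0],0]
  ]
}}

```text
time_s: 13.2
eef_pos: [0.5631, -0.0301, 0.1094]
eef_rot: [0.004, 0.997, 0.059, -0.041]
wrist_force: [-4.4, -1.6, -3.9]
opening: 0.074
```

Run:
```python
from h import *
c=snap("wrist","w11"); o=get_obs(); print(o["eef_pos"],o["time_s"],o["wrist_force"],o["opening"])
a=c["frame"][120:384,130:450,::-1]; cv2.imwrite('pics/w11a.png',cv2.resize(a,None,fx=2.2,fy=2.2,interpolation=cv2.INTER_CUBIC))
```

```text
[ 0.56308133 -0.03011587  0.10938698] 13.25 [-3.18618318 -1.40042658 -3.57037731] 0.06898149061373514
```

View pics/w11a.png

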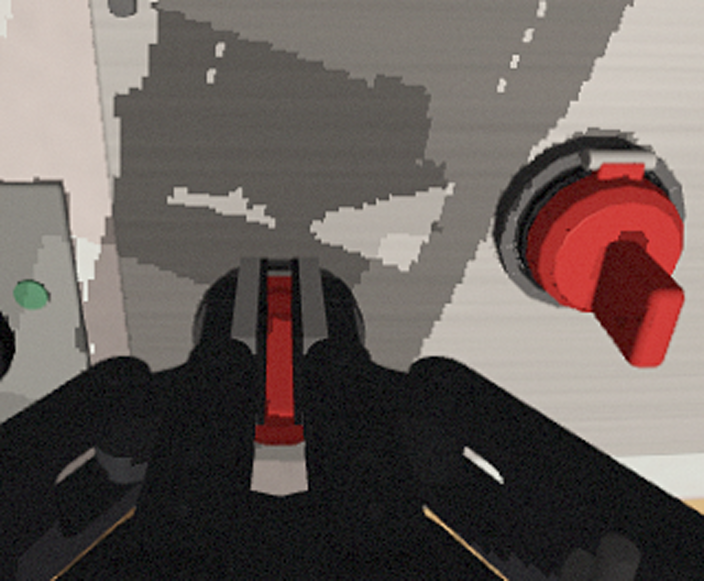

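The fin is clamped between the pads, and both the pose and force held steady for 0.8 s. I'm handing in.

```bash
python3 -c "
from h import *
hand_in(); o=get_obs(); print(o['time_s'],o['eef_pos'],o['opening'])"
```

```text
the job is handed in; nothing more can be done
the job is handed in; nothing more can be done
```

The job is handed in at about 13 s, with the gripper still holding the left cap open.

- **Knob:** I turned the selector from blue to orange, and the wrist picture afterwards showed its white line on the orange dot.
- **Loose bolt:** It is the left one, the first I pressed. It sank about 7–8 mm and then held firm, taking 37 N on the last push. Because the first press found it, I did not press the other two caps.
- **Cap:** I pinched its fin and swung it open. I judge the opening at about 60° from the pictures and the arm's travel; I did not measure it directly. The side view shows the bolt exposed.
- **Last checks:** The other two caps were shut and the things around the unit looked to be where they had been. The arm's position and force were steady over the last 0.8 s.
- **Off-plan readings:**
  - While opening the cap, the upward pull reached about 22 N before I corrected the path.
  - The finger-opening reading also drifted down from 0.094 to 0.069 after gripping. The fin was still between the pads in the last wrist picture.

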